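# Prime the basement transfer pump

### The job

Get the transfer pump ready and start priming it: slip the swan-neck spout's socket down over the pump's upright outlet until it sits fully home on the shoulder, with its mouth over the catch tub, and leave the switch off until that is done. Then turn the rotary switch on the pump's box clockwise, past its first two clicks to the third position against the end stop, which springs back if let go, and keep hold of it there: the job finishes while you are holding the switch at the third position. Do not disturb the tub or the things lying on the bench.

Things in the scene. Friction and masses are not known exactly. Their poses are not given: they have to be found in the camera images.
- pump: A fixed electric transfer pump, 112 mm (x) by 360 mm (y) with pipework; origin on the bench under it, z up. Blue motor along its y, dark cast wet end towards +y with the upright brass outlet on top at (0, 90 mm), grey switch box 72 mm square on the motor at (0, -90 mm), its top 175 mm up. A copper pipe at the +y end and a thin conduit at the -y end run down to the bench.
- outlet_shoulder (a point): The foot of the outlet spigot: centre of the flat shoulder (54 mm across, 155 mm above the bench) on which the spout's socket must come to rest. Axes as the pump's; the spigot points straight up.
- outlet_top (a point): Centre of the top of the outlet spigot, 40 mm above the shoulder (195 mm above the bench). The spigot is a round brass stub 32 mm across, its upper 6 mm tapered to 22 mm.
- spout: The loose swan-neck spout, about 0.32 kg, standing upright on the bench at the left. Origin: centre of the socket's underside; z up the socket's axis, x the way the neck leans out. Brass socket 44 mm across, 62 mm high, open below with a bore 35 mm across, 46 mm deep. The white pipe, 28 mm thick, rises on that axis to 102 mm, bends over to x (top at 139 mm) and turns down to the mouth.
- spout_mouth (a point): Centre of the spout's open end, which faces down: x 125 mm, height 75 mm above the spout's origin.
- tub: The loose black open catch tub, 0.8 kg, standing on the bench on the pump's +x side next to the outlet. Origin at the centre of its underside, outside 220 mm (x) by 180 mm (y), with a lip 6 mm wider all round, 100 mm high, walls 5 mm.
- dial (a joint): The rotary switch's angle in rad: 0 off, growing as it turns clockwise seen from above. It clicks at 0.44 and 0.87 and stays there (0.08 N m to leave a click). The third position, from 1.2 to the hard stop at 1.32, lies past one more click against a return spring (0.2 to 0.27 N m, from 0.93 on): let go, it springs back to the second.
- dial_bar: The switch's black grip bar, which turns with it: 48 mm long (x, pointer end with white mark at +x), 12 mm wide (y), 26 mm tall; origin on the turning axis at its underside, 184 mm above the bench (top at 210 mm). It stands on a round skirt 52 mm across. At off its x axis stands 0.65 rad anticlockwise of the pump's x axis.
- dial_grip (a point): The point to grip the bar: on the turning axis, 15 mm above the bar's underside (199 mm above the bench), axes as the bar's; grip across y.
- wrench: Bystander: a loose steel wrench 200 mm long lying on the bench on the far right; origin at its underside.
- primer_can: Bystander: a can 68 mm across and 110 mm tall standing on the bench on the right, beyond the pump; origin at the centre of its underside.
- seal_tape: Bystander: a grey roll of sealing tape lying flat, 60 mm across, 22 mm high, on the bench left of the robot's middle line; origin at the centre of its underside.
- spout_grip (a point): The point to grip the spout from above: on the axis of its upright pipe (28 mm thick), 92 mm above the spout's origin, axes as the spout's, one finger on either side in y. On the outlet the socket has 1.5 mm play all round, slides down freely and can be turned.
Not all that is in view belongs to the job. Of the things like the spout, leave any that is green; of the rest the smaller one is meant.

How it is judged:
By the outcome, as a careful person would: the job done as asked, in the order asked, and still so for the second after the job is handed in, while the arm keeps its last pose, push and grip.
It also fails if it takes over 61 s, if anything falls off the work surface, if the arm or the gripper's body presses on something with over 40 N, if the wrist force passes 120 N, or if a joint passes its speed limit or range.

### The arm

A 6-joint arm with a two-finger parallel gripper is mounted at the origin on the work surface. World frame = base frame: x ahead of the robot, y to its left, z up, the work surface at z = 0. Lengths are in mm, angles in rad, forces in N, time in s.
With the tool pointing down it reaches from about 400 to 925 mm from the base axis. Payload 12.5 kg.
Tool frame: the origin (TCP) lies at the very end of the fingers, on their centre line; the grasp point (between the pads) lies 19 mm behind it (env.grip_point_offset is the distance from the TCP to the grasp point, in mm); z points along the fingers, y is the direction in which the jaws open and shut (so a half turn about z gives the same grasp; the last joint's range is limited). The gripper opens to 95 mm and grips with 3 to 60 N. Pads are 20 mm wide; open, the fingers measure 119 mm over their backs; the gripper's body (75 mm by 180 mm) begins 59 mm behind the grasp point.
Start: joints at [1.118, 0.491, 1.559, -0, 1.092, -0.106], TCP at [212.415, 587.815, 214.661] pointing down, gripper open.
Joint ranges: [-3.1, 3.1], [-0.84, 2.19], [0.05, 2.79], [-1.13, 4.28], [0.06, 2.93], [-2.69, 2.69]. Speed limits (rad/s): [2.22, 2.22, 2.79, 3.14, 3.14, 3.14].

### API

Orientations are given as [roll, pitch, yaw] about the fixed x, y, z axes, in that order (R = Rz(yaw) Ry(pitch) Rx(roll)).
In Python, from cell import env gives the robot as it stands.
- The arm moves only by the tool drive_tool, never from a script. Its argument "commands" is a list of rows, each an object of numbers: "dx", "dy", "dz": the shift along the world's x, y, z in mm; "yaw": the turn about the world's z in degrees. In form: [{"dx": .., "dy": .., "dz": .., "yaw": ..}, ...]. A call has 1 to 5 rows; each row shifts and turns the commanded pose from where the row before left it; what a row does not reach is not made up. A row lasts 1/12 s, in which the tool goes at most 41.7 mm and 7.16 degrees, less where a joint would pass 70% of its speed; a pose out of reach is approached as far as the arm can. A call with a gripper value outside its range is refused whole. "grip" is the opening, from 0 (shut) to 1 (fully open), set as the call begins (left out, the last holds). The fingers move at their own pace and stop on an object; the grip force is fixed at half the most. Time passes only in rows, so rows that do not move let the fingers close. It gives the time, the measured TCP pose, the force and the opening at its end, in the units of the state.
- env.state(): the state, without advancing time (a new reading comes with each control period).
- env.read_camera(name): name is "scene" or "side" or "wrist"; returns the picture (400x640x3 uint8, red, green, blue); there is no depth.
- env.calibration(name): a dict with "intrinsics" (3x3 intrinsics, pixels), "dist_coeffs" ([k1, k2, p1, p2, k3] as OpenCV has them; the pictures are not rectified), "rvec" (rotation vector, rad) and "tvec" (3), from world to camera coordinates, as OpenCV has them. Camera axes: x right, y down, z forward; pixel columns grow to the right and rows downward; lengths in mm; the calibration is good to about 2 mm. A picture is of the moment at which its call begins: read the wrist's pose just before it. calibration takes no time and is no camera call; for the wrist camera it gives the pose at the moment of the call.
- env.job_done(): hands the job in, once; it reports no verdict.
Trained networks look in the newest picture that a camera, given by its name, has taken for a name from the list of things; names that differ only in an ending like _2 or _b are one class to them, and where a whole thing is asked for, a point or a joint stands for the part that bears it (a point fixed in the world has none). Each returns a list of dicts, best first, with "conf" (0 to 1); they miss things now and then, are a little off and sometimes report something else, mostly with a low value. They report only what shows in the picture. A call takes as long as a camera call. They do not tell look-alikes from the thing itself.
- env.trace(query, camera): "pixels" (400x640 bool, what is visible of it) and "pixel" ([column, row] in pixels, amid what is visible of it).
- env.place_of(query, camera): "pixel" ([column, row] in pixels: a listed point, or the origin of a listed thing).
The state is a dict: "t": time; "joints": joint angles; "qvel": joint speeds; "tau": joint torques, N m; "eef_pos": TCP position; "tcp_rot": TCP orientation; "ft_force": force on the tool from outside, world axes, zero at the start; "moment": the same for the moment, N m; "opening": opening from 0.0 (shut) to 1.0 (fully open).
Only numpy, scipy, OpenCV 4.12 (cv2) and the standard library are available. Lean on these libraries where they do the work, as an engineer would, in place of code of your own. Each camera call takes 0.05 s, during which the arm holds its last target.

## Working session

There is one attempt and no reset: what is moved stays moved. The work goes in short steps, Python scripts to look and compute and a tool call to move; the robot and the scene stay as the last step left them, time stands still between calls to the robot, and variables do not carry over. Pictures are saved under pics/ and viewed, and the job is handed in when it is done.

Besides the shell and the picture viewer there is one more tool, called by a JSON object that holds its "op" and its "data", one argument or row to a line. drive_tool: Moves the arm, as the interface text tells. Its arguments: {"type":"object","properties":{"commands":{"type":"array"},"grip":{"type":"number"}},"required":["commands"]}

```bash
mkdir -p pics; ls
python3 - <<'E'
from cell import env
import cv2
s=env.state(); print(s)
for n in ("scene","side","wrist"):
    im=env.read_camera(n); cv2.imwrite(f"pics/{n}0.png",im[:,:,::-1])
    c=env.calibration(n); print(n,c)
E
```

```text
pics
{'t': 0.0, 'joints': array([ 1.11838223e+00,  4.91558592e-01,  1.55946812e+00,  1.62338603e-06,
        1.09170725e+00, -1.05595866e-01]), 'qvel': array([ 0.00037464, -0.00055349, -0.00160301,  0.00065777, -0.00220467,
       -0.00141483]), 'tau': array([-9.62730774e-04, -6.12654161e+01, -2.58176619e+01,  6.92340592e-02,
        4.83113027e-02, -7.35503886e-05]), 'eef_pos': array([212.3056264 , 587.56472968, 214.05592649]), 'tcp_rot': array([-3.14045786e+00, -1.21725064e-04,  2.79477360e+00]), 'ft_force': array([ 0.26659335,  0.17809198, -1.010936  ]), 'moment': array([ 0.02762747, -0.05205225, -0.00775953]), 'opening': 1.002778681169048}
scene {'intrinsics': array([[407.50091135,   0.        , 322.75238354],
       [  0.        , 407.50091135, 201.94821228],
       [  0.        ,   0.        ,   1.        ]]), 'dist_coeffs': array([-0.07398824,  0.        ,  0.        ,  0.        ,  0.        ]), 'rvec': array([ 2.10456999,  1.29949651, -0.52046888]), 'tvec': array([-263.25600943, -257.32618326, 1871.64596577])}
side {'intrinsics': array([[475.37923968,   0.        , 321.20271457],
       [  0.        , 475.37923968, 201.11611331],
       [  0.        ,   0.        ,   1.        ]]), 'dist_coeffs': array([0.04006056, 0.        , 0.        , 0.        , 0.        ]), 'rvec': array([ 0.22007503, -2.91196995,  1.03575457]), 'tvec': array([ 523.80614684,  115.08364295, 1750.7458889 ])}
wrist {'intrinsics': array([[360.69047497,   0.        , 318.28804137],
       [  0.        , 360.69047497, 200.39556809],
       [  0.        ,   0.        ,   1.        ]]), 'dist_coeffs': array([-0.08432,  0.     ,  0.     ,  0.     ,  0.     ]), 'rvec': array([-2.39650225, -1.68368856, -0.21281932]), 'tvec': array([-625.47514308,  -26.29439047,  388.6095197 ])}
```

View pics/scene0.png

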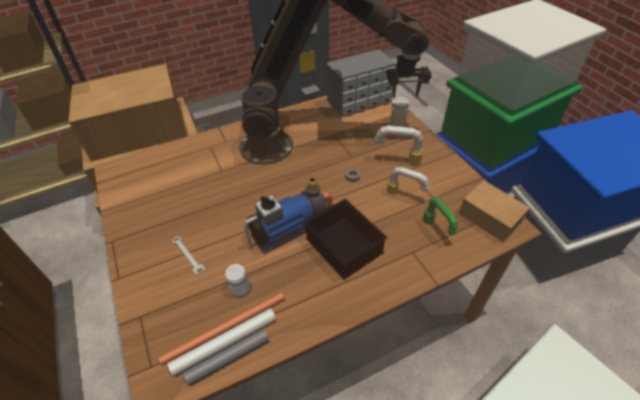

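View pics/side0.png

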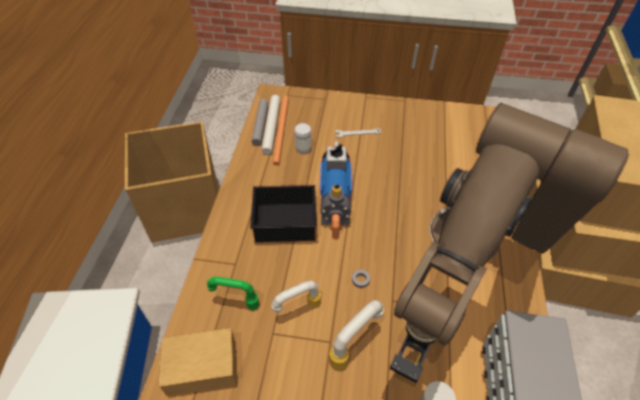

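View pics/wrist0.png

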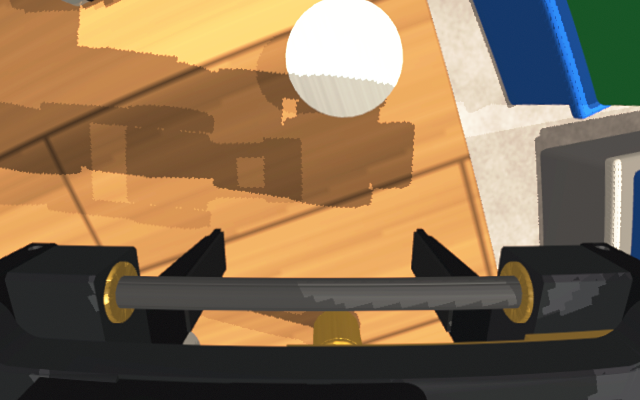

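In scene, the spout look-alikes are a large white one at (400,135), a smaller white one at (408,180) and a green one at (440,213). In side they are at (357,330), (297,295) and (233,290). The smaller white one is the one meant: its socket is at scene (393,187) and side (314,296).

```bash
cat > h.py <<'E'
from cell import env
import numpy as np, cv2
def cal(n):
    c=env.calibration(n); K=np.array(c["intrinsics"]);D=np.array(c["dist_coeffs"]);R=cv2.Rodrigues(np.array(c["rvec"],float))[0];t=np.array(c["tvec"],float)
    return K,D,R,t
def proj(P,n,C=None):
    K,D,R,t=C or cal(n); return cv2.projectPoints(np.array(P,float).reshape(-1,1,3),cv2.Rodrigues(R)[0],t,K,D)[0].reshape(-1,2)
def ray(p,n,C=None):
    K,D,R,t=C or cal(n); u=cv2.undistortPoints(np.array(p,float).reshape(1,1,2),K,D).ravel()
    return -R.T@t, R.T@np.array([u[0],u[1],1.])
def atz(p,n,z,C=None):
    o,d=ray(p,n,C); return o+d*(z-o[2])/d[2]
def tri(p1,n1,p2,n2):
    o1,d1=ray(p1,n1);o2,d2=ray(p2,n2)
    A=np.stack([d1,-d2],1);s=np.linalg.lstsq(A,o2-o1,rcond=None)[0]
    a,b=o1+s[0]*d1,o2+s[1]*d2
    return (a+b)/2,np.linalg.norm(a-b)
E
python3 - <<'E'
from h import *
np.set_printoptions(precision=1,suppress=True)
Z=dict(spout=0,spout_grip=92,spout_mouth=75,pump=0,outlet_shoulder=155,outlet_top=195,dial_grip=199,dial_bar=184,tub=0,seal_tape=0,primer_can=0)
for q,z in Z.items():
    for n in ("scene","side"):
        for d in env.place_of(q,n):
            print(q,n,round(d["conf"],2),np.array(d["pixel"]),atz(d["pixel"],n,z))
im=cv2.imread("pics/side0.png")[230:380,180:420]; cv2.imwrite("pics/c1.png",cv2.resize(im,None,fx=3.3,fy=3.3,interpolation=2))
im=cv2.imread("pics/scene0.png")[100:250,340:500]; cv2.imwrite("pics/c2.png",cv2.resize(im,None,fx=4,fy=4,interpolation=2))
print(env.state()["t"])
E
```

```text
spout scene 0.96 [426.8 223. ] [710.2 387.    0. ]
spout scene 0.9 [413.3 163.4] [407.5 534.9   0. ]
spout scene 0.71 [391.  191.5] [506.9 355.2   0. ]
spout side 0.81 [313.7 301.5] [500.9 359.4  -0. ]
spout side 0.81 [253.1 303.1] [696.7 395.    0. ]
spout side 0.59 [335.9 361.5] [403.1 545.7   0. ]
spout_grip scene 0.77 [417.2 139.4] [366.  568.1  92. ]
spout_grip scene 0.66 [393.1 174.7] [503.2 355.7  92. ]
spout_grip scene 0.56 [432.9 201.9] [692.4 408.1  92. ]
spout_grip side 0.84 [248.  289.2] [703.3 395.2  92. ]
spout_grip side 0.81 [312.3 286.6] [505.5 355.9  92. ]
spout_grip side 0.62 [338.1 345.4] [401.2 532.9  92. ]
spout_mouth scene 0.8 [449.6 234.6] [834.3 379.3  75. ]
spout_mouth scene 0.64 [379.3 139.8] [277.  433.4  75. ]
spout_mouth scene 0.56 [424.1 190.8] [618.7 424.8  75. ]
spout_mouth side 0.92 [374.7 315.6] [302.4 415.8  75. ]
spout_mouth side 0.87 [274.6 307.3] [610.9 435.1  75. ]
spout_mouth side 0.65 [304.4 145.2] [ 641.5 -284.2   75. ]
spout_mouth side 0.57 [212.8 284.8] [822.1 387.8  75. ]
pump scene 0.89 [295.6 224.6] [489.1 -63.5   0. ]
pump side 0.59 [33
[... 328 characters left out ...]
p scene 0.32 [353.1 176.9] [536.4 152.1 199. ]
dial_grip side 0.44 [312.4 303.3] [486.5 466.5 199. ]
dial_grip side 0.42 [334.1 149.4] [ 506.4 -154.1  199. ]
dial_grip side 0.38 [334.3 204.1] [472.2  99.9 199. ]
dial_bar side 0.62 [335.  152.6] [ 502.6 -153.2  184. ]
dial_bar side 0.53 [337.1 191.5] [471.1  31.5 184. ]
tub scene 0.8 [343.2 243.4] [649.7  56.5   0. ]
tub side 0.67 [274.1 309.6] [623.8 407.3   0. ]
seal_tape scene 0.5 [352.9 176.9] [361.1 257.9   0. ]
seal_tape side 0.78 [359.2 279.8] [360.4 255.7   0. ]
seal_tape side 0.51 [332.8 205.7] [492.2 -50.7   0. ]
primer_can scene 0.94 [234.7 289.6] [ 655.1 -362.1    0. ]
primer_can side 0.63 [303.1 147.1] [ 659.6 -347.9    0. ]
1.25
```

View pics/c1.png

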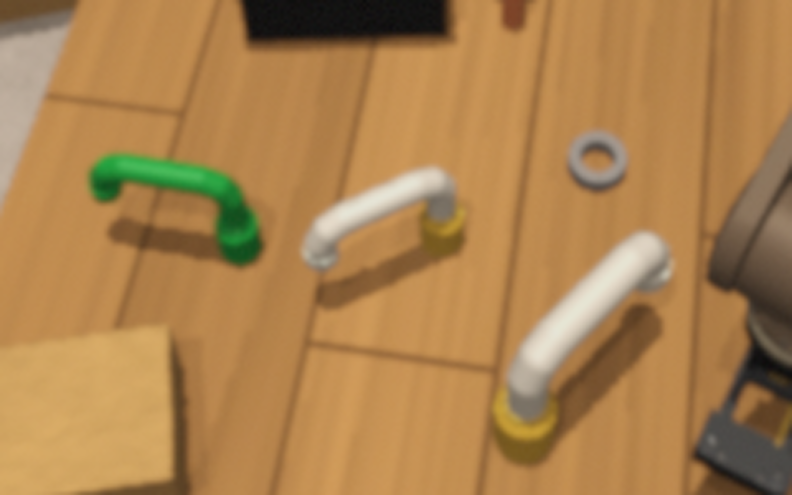

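View pics/c2.png

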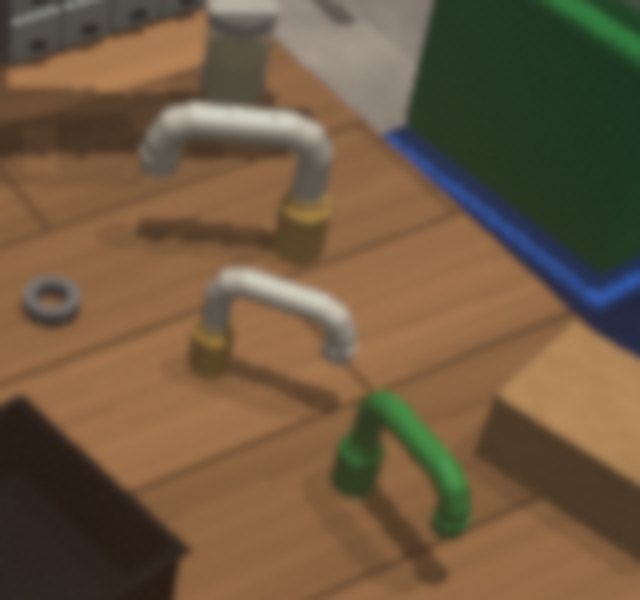

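The small white spout sits at about (504,356). Its mouth offset is about 132 mm against the expected 125, so the choice fits. Next I work out the wrist camera's geometry and the tub's position.

Run:
```python
from h import *
from scipy.spatial.transform import Rotation as Rn
np.set_printoptions(precision=1,suppress=True)
s=env.state();K,D,R,t=cal("wrist");T=Rn.from_euler("xyz",s["tcp_rot"]).as_matrix()
print("cam in tool",T.T@(-R.T@t-s["eef_pos"])); print("axes cam(x,y,z rows) in tool\n",R@T)
print("tcp px",proj([s["eef_pos"]],"wrist"), "grip px",proj([s["eef_pos"]+[0,0,19]],"wrist"))
for n in("scene","side"):
    for d in env.trace("tub",n)[:2]:
        m=d["pixels"]; ys,xs=np.nonzero(m); print(n,d["conf"],d["pixel"],m.sum(),xs.min(),xs.max(),ys.min(),ys.max())
    im=cv2.imread(f"pics/{n}0.png");c=(300,230) if n=="scene" else (300,200)
    a=im[c[1]-75:c[1]+75,c[0]-100:c[0]+100]; cv2.imwrite(f"pics/t_{n}.png",cv2.resize(a,None,fx=4,fy=4,interpolation=2))
```

```text
cam in tool [  71.6    0.3 -169. ]
axes cam(x,y,z rows) in tool
 [[ 0.   1.  -0. ]
 [-1.   0.  -0.2]
 [-0.2  0.   1. ]]
tcp px [[317.1 254.8]] grip px [[317.1 271.2]]
scene 0.7 [342.7, 235.1] 3977 304 385 198 278
scene 0.65 [402.1, 173.1] 473 387 428 168 193
side 0.8 [286.4, 212.6] 3688 250 316 184 243
```

View pics/t_scene.png

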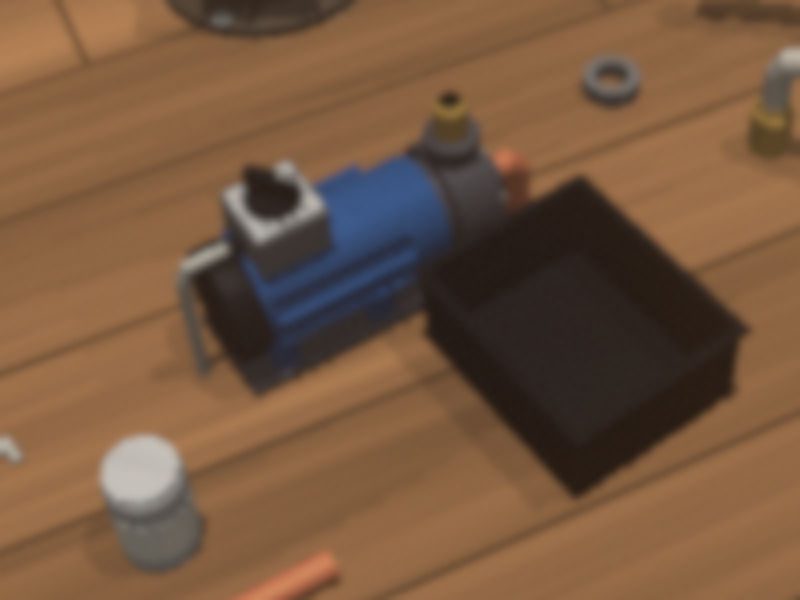

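View pics/t_side.png

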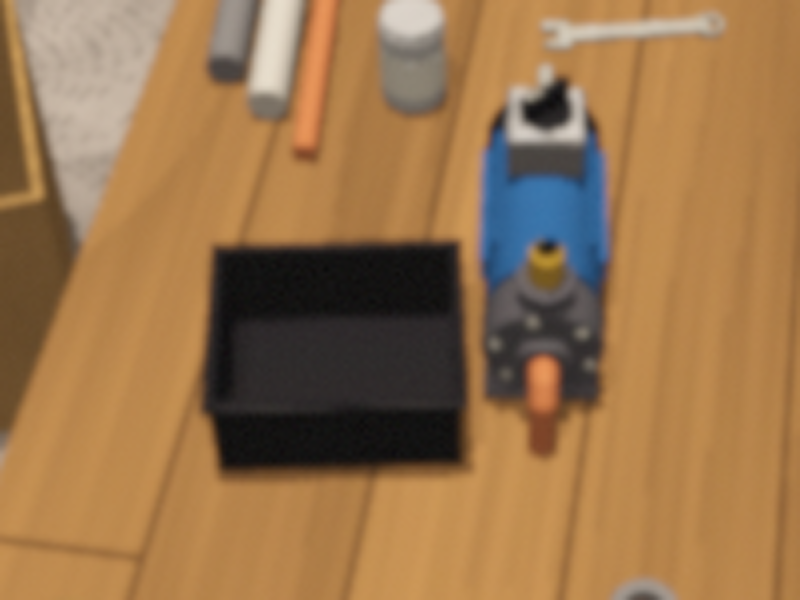

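{"op": "drive_tool", "data": {
  "commands": [
    {"dx": 20, "dy": -16, "dz": 12, "yaw": 4},
    {"dx": 30, "dy": -24, "dz": 12, "yaw": 6},
    {"dx": 30, "dy": -24, "dz": 6, "yaw": 6},
    {"dx": 30, "dy": -24, "yaw": 6},
    {"dx": 30, "dy": -24, "yaw": 6}
  ]
}}

```text
invalid input
```

{"op": "drive_tool", "data": {
  "commands": [
    {"dx": 30, "dy": -24, "yaw": 6},
    {"dx": 30, "dy": -24, "yaw": 6},
    {"dx": 30, "dy": -24, "yaw": 6},
    {"dx": 30, "dy": -24, "yaw": 6},
    {"dx": 30, "dy": -22, "yaw": 2}
  ]
}}

```text
invalid input
```

```bash
cat > look.py <<'E'
from h import *
import sys
np.set_printoptions(precision=2,suppress=True)
s=env.state(); im=env.read_camera("wrist"); cv2.imwrite(f"pics/{sys.argv[1]}.png",im[:,:,::-1])
C=cal("wrist"); print(s["t"],s["eef_pos"],np.degrees(s["tcp_rot"]),s["opening"],s["ft_force"])
for a in sys.argv[2:]:
    q,z=a.split(":")
    for d in env.place_of(q,"wrist"): print(q,round(d["conf"],2),np.array(d["pixel"]),atz(d["pixel"],"wrist",float(z),C))
E
python3 look.py w1 spout:0 spout_grip:92 spout_mouth:75
```

```text
1.35 [212.42 587.83 214.66] [179.99  -0.   160.13] 1.0005658135646547 [-0.43 -0.37  0.17]
spout 0.6 [337.5 328.6] [398.19 546.74   0.  ]
spout_mouth 0.86 [177.7 343.7] [312.55 400.97  75.  ]
```

View pics/w1.png

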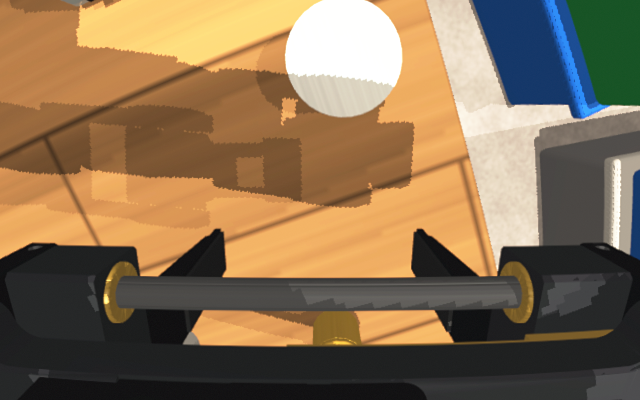

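The call was refused, most likely because every row needs all four keys.

{"op": "drive_tool", "data": {
  "commands": [
    {"dx": 20, "dy": -16, "dz": 12, "yaw": 4},
    {"dx": 30, "dy": -24, "dz": 12, "yaw": 6},
    {"dx": 30, "dy": -24, "dz": 6, "yaw": 6},
    {"dx": 30, "dy": -24, "dz": 0, "yaw": 6},
    {"dx": 30, "dy": -24, "dz": 0, "yaw": 6}
  ]
}}

```text
t: 1.97
eef_pos: [353.5, 474.7, 245.3]
tcp_rot: [3.141, 0.001, -2.994]
ft_force: [0.6, 1.2, -0.2]
opening: 1.0
```

{"op": "drive_tool", "data": {
  "commands": [
    {"dx": 30, "dy": -24, "dz": 0, "yaw": 6},
    {"dx": 30, "dy": -24, "dz": 0, "yaw": 6},
    {"dx": 30, "dy": -24, "dz": 0, "yaw": 6},
    {"dx": 30, "dy": -24, "dz": 0, "yaw": 6},
    {"dx": 30, "dy": -22, "dz": 0, "yaw": 2}
  ]
}}

```text
t: 2.38
eef_pos: [503.7, 356.2, 244.8]
tcp_rot: [3.142, 0.0, -2.54]
ft_force: [0.9, 0.3, -0.5]
opening: 1.003
```

```bash
python3 look.py w2 spout:0 spout_grip:92 spout_mouth:75
```

```text
2.3833 [503.72 356.16 244.84] [ 180.      0.01 -145.53] 1.0034828300231644 [ 0.9   0.27 -0.55]
spout 0.71 [320.2 171.6] [507.61 357.25   0.  ]
spout 0.69 [258.5 309.2] [701.72 393.07   0.  ]
spout_grip 0.77 [557.6 215.1] [398.95 561.43  92.  ]
spout_grip 0.76 [246.3 358.5] [704.19 396.17  92.  ]
spout_grip 0.59 [323.6 189.1] [506.13 359.47  92.  ]
spout_mouth 0.73 [508.5  35.2] [297.27 418.88  75.  ]
```

View pics/w2.png

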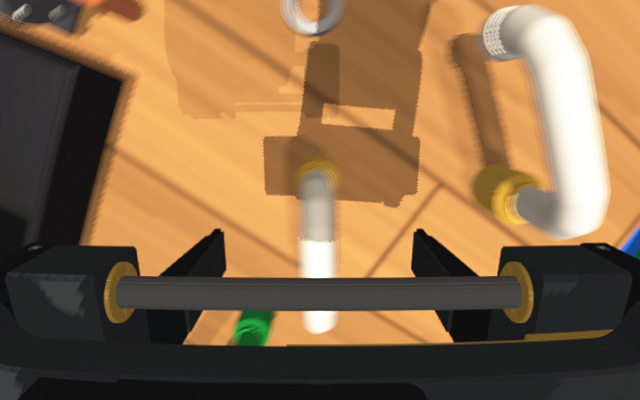

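The small spout's socket is at (318,172), its neck runs down the image, and the mouth is at (319,328). The yaw is nearly aligned already. I'll overlay a model on a sharper picture.

```bash
cat > ov.py <<'E'
from h import *
def circ(o,r,z,n=60):
    a=np.linspace(0,2*np.pi,n); return np.c_[o[0]+r*np.cos(a),o[1]+r*np.sin(a),np.full(n,z)]
def draw(im,P,C,col):
    p=proj(P,None,C); cv2.polylines(im,[np.round(p*8).astype(np.int32).reshape(-1,1,2)],False,col,1,cv2.LINE_AA,3)
def spout(im,C,o,yaw,z0=0):
    for r,z in((22,0),(22,62),(14,62)): draw(im,circ(o,r,z0+z),C,(0,0,255) if z else (255,0,255))
    c,s=np.cos(yaw),np.sin(yaw)
    m=[o[0]+125*c,o[1]+125*s]; draw(im,circ(m,14,z0+75),C,(255,0,0))
    for w in(-14,14): draw(im,[[o[0]+x*c-w*s,o[1]+x*s+w*c,z0+125] for x in(37,88)],C,(0,255,0))
E
python3 look.py w3 spout:0 spout_grip:92
python3 - <<'E'
from ov import *
im=cv2.imread("pics/w3.png");C=cal("wrist");spout(im,C,(505,357),np.radians(34.5))
cv2.imwrite("pics/w3o.png",cv2.resize(im[120:350,220:420],None,fx=2.6,fy=2.6,interpolation=2))
E
```

```text
2.5833 [502.9  357.13 244.4 ] [ 179.98   -0.03 -146.01] 0.9981525387628352 [-0.29  0.2  -0.21]
spout 0.95 [259.3 311.4] [696.89 400.03   0.  ]
spout 0.75 [318.2 167.9] [498.44 358.06   0.  ]
spout 0.68 [496.9 187.5] [397.17 548.46   0.  ]
spout_grip 0.7 [246.4 357.1] [695.71 399.62  92.  ]
spout_grip 0.56 [555.  211.7] [391.98 562.51  92.  ]
```

View pics/w3o.png

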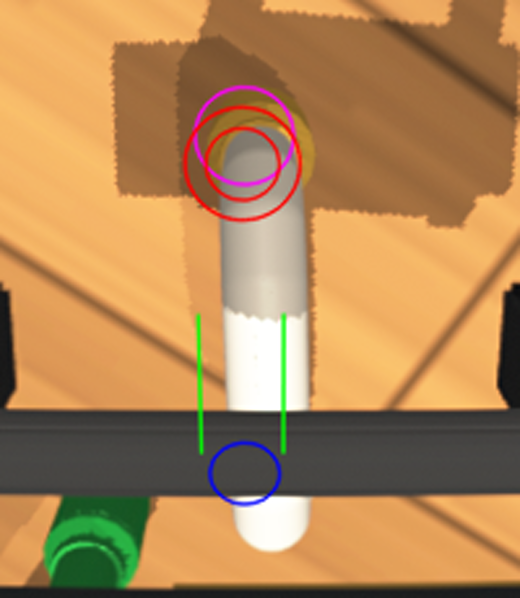

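Run:
```python
from ov import *
im=cv2.imread("pics/w3.png")
cv2.imwrite("pics/w3z.png",cv2.resize(im[140:340,270:370],None,fx=4,fy=3,interpolation=2)) 
a=im[145:215,280:360]; cv2.imwrite("pics/w3y.png",cv2.resize(a,None,fx=8,fy=8,interpolation=2))
for r in (200,225,250,272,310):
    print(r,[int(x) for x in im[r,290:350].mean(1)])
```

```text
200 [163, 161, 160, 159, 159, 159, 150, 141, 155, 144, 116, 141, 141, 105, 106, 118, 127, 137, 144, 152, 157, 162, 165, 169, 173, 175, 177, 180, 182, 183, 185, 185, 185, 185, 184, 182, 182, 180, 178, 176, 173, 170, 165, 160, 153, 142, 130, 112, 109, 112, 128, 149, 146, 169, 151, 126, 124, 137, 124, 114]
225 [172, 161, 158, 157, 158, 158, 158, 159, 159, 160, 160, 160, 161, 161, 156, 133, 137, 147, 154, 160, 166, 170, 173, 177, 179, 183, 187, 189, 193, 198, 201, 204, 203, 201, 200, 197, 195, 192, 190, 187, 186, 183, 180, 176, 170, 165, 157, 141, 111, 107, 133, 168, 171, 171, 172, 173, 172, 173, 172, 172]
250 [176, 176, 175, 174, 173, 171, 163, 159, 159, 159, 159, 161, 160, 161, 159, 162, 179, 211, 228, 237, 243, 247, 249, 251, 251, 253, 253, 253, 251, 254, 254, 254, 254, 254, 254, 254, 254, 253, 253, 252, 251, 250, 248, 245, 241, 234, 221, 195, 146, 112, 117, 151, 179, 180, 180, 180, 181, 181, 181, 182]
272 [158, 159, 159, 159, 159, 159, 160, 160, 160, 160, 160, 160, 160, 161, 160, 159, 161, 179, 210, 229, 238, 243, 247, 249, 251, 251, 253, 253, 253, 254, 254, 254, 254, 254, 254, 254, 254, 254, 253, 253, 251, 251, 249, 247, 243, 238, 228, 209, 170, 134, 157, 176, 177, 175, 174, 173, 173, 173, 173, 174]
310 [77, 76, 76, 77, 75, 74, 74, 73, 73, 74, 72, 72, 72, 72, 71, 71, 72, 71, 73, 77, 78, 82, 86, 91, 93, 95, 97, 99, 100, 102, 104, 103, 105, 106, 106, 105, 105, 104, 104, 102, 101, 99, 96, 95, 92, 89, 85, 81, 78, 78, 75, 74, 74, 75, 76, 76, 76, 78, 77, 78]
```

View pics/w3y.png

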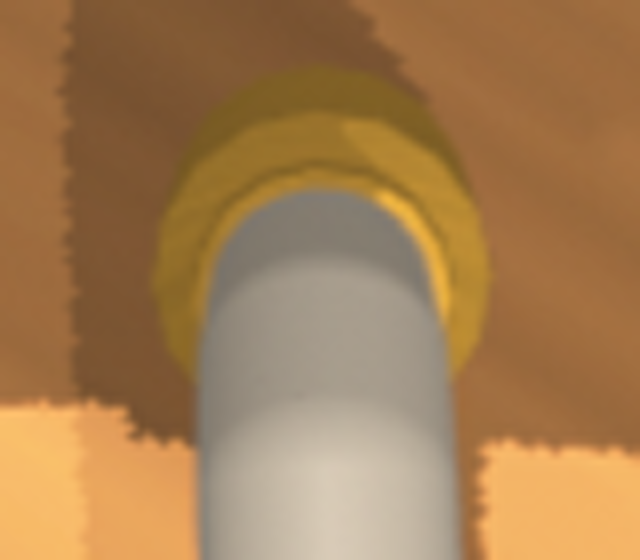

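Run:
```python
from ov import *
from scipy.optimize import least_squares
np.set_printoptions(precision=2,suppress=True)
C=cal("wrist")
obs=[(225,321.4),(250,321.8),(272,323.0)]
def res(p):
    x,y,w,dz=p;c,s=np.cos(w),np.sin(w)
    r=circ((x,y),22,62+dz,361);q=proj(r,None,C);r0=circ((x,y),22,dz,361);q0=proj(r0,None,C)
    e=[q[:,0].min()-299.1,q[:,0].max()-341.3,q[:,1].min()-159.1,q0[:,1].min()-153.4]
    L=proj([[x+t*c,y+t*s,125+dz] for t in np.linspace(20,100,30)],None,C)
    o=np.argsort(L[:,1])
    for row,col in obs: e.append((np.interp(row,L[o,1],L[o,0])-col))
    e.append(dz/4); return e
r=least_squares(res,[505,357,.6,0]);print(r.x,np.degrees(r.x[2]),np.array(r.fun))
im=cv2.imread("pics/w3.png");spout(im,C,r.x[:2],r.x[2],r.x[3])
cv2.imwrite("pics/w3p.png",cv2.resize(im[120:350,220:420],None,fx=2.6,fy=2.6,interpolation=2))
```

```text
[500.45 362.76   0.63  -2.05] 35.89628059446834 [-0.97  0.83  0.88 -0.99  0.03  0.33 -0.25 -0.51]
```

View pics/w3p.png

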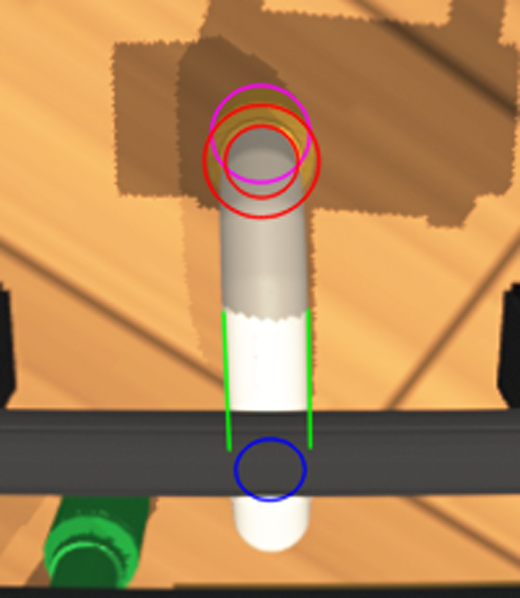

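{"op": "drive_tool", "data": {
  "commands": [
    {"dx": -2.5, "dy": 5.5, "dz": -20, "yaw": 2},
    {"dx": 0, "dy": 0, "dz": -35, "yaw": 0},
    {"dx": 0, "dy": 0, "dz": -40, "yaw": 0},
    {"dx": 0, "dy": 0, "dz": -40, "yaw": 0},
    {"dx": 0, "dy": 0, "dz": -20, "yaw": 0}
  ]
}}

```text
t: 3.15
eef_pos: [497.4, 363.5, 85.8]
tcp_rot: [3.141, -0.004, -2.509]
ft_force: [0.4, -1.2, 0.1]
opening: 0.998
```

{"op": "drive_tool", "data": {
  "commands": [
    {"dx": 0, "dy": 0, "dz": -12, "yaw": 0},
    {"dx": 0, "dy": 0, "dz": -4.5, "yaw": 0},
    {"dx": 0, "dy": 0, "dz": 0, "yaw": 0}
  ]
}}

```text
t: 3.4
eef_pos: [499.6, 363.9, 73.1]
tcp_rot: [3.141, -0.0, -2.51]
ft_force: [-0.1, -0.1, 1.0]
opening: 1.0
```

```bash
python3 look.py w4
```

```text
3.4 [499.59 363.91  73.12] [ 179.99   -0.01 -143.82] 1.0004107384357614 [-0.07 -0.14  0.97]
```

View pics/w4.png

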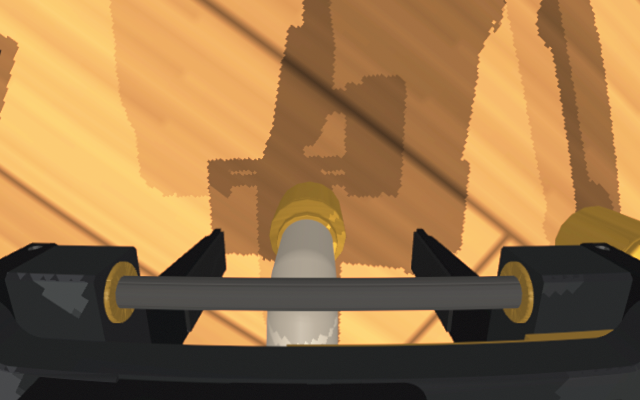

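Run:
```python
from h import *
from scipy.spatial.transform import Rotation as Rn
np.set_printoptions(precision=2,suppress=True)
for i in range(3):
    s=env.state();K,D,R,t=cal("wrist");T=Rn.from_euler("xyz",s["tcp_rot"]).as_matrix()
    print(s["t"],s["eef_pos"],np.degrees(s["tcp_rot"]),"cam in tool",T.T@(-R.T@t-s["eef_pos"]),Rn.from_matrix(R@T).as_euler("xyz",degrees=True))
    print(proj([s["eef_pos"],s["eef_pos"]-[0,0,60]],"wrist"))
    env.read_camera("wrist")
```

```text
3.45 [500.08 364.    74.13] [-180.      0.07 -143.83] cam in tool [  70.58    1.63 -168.94] [  0.1   14.47 -89.94]
[[314.41 252.33]
 [315.22 217.09]]
3.5 [500.35 364.01  74.66] [-179.99    0.13 -143.84] cam in tool [  70.58    1.62 -168.94] [  0.1   14.47 -89.95]
[[314.45 252.32]
 [315.26 217.  ]]
3.55 [500.49 363.93  74.87] [-179.99    0.15 -143.85] cam in tool [  70.59    1.63 -168.92] [  0.1   14.46 -89.94]
[[314.43 252.39]
 [315.24 217.01]]
```

The picture shows the spout about 9 px left of the finger midline. That is about 5 mm along the tool's y, so the wrist calibration is slightly biased. I'll correct relative to the fingers.

{"op": "drive_tool", "data": {
  "commands": [
    {"dx": 3, "dy": -4, "dz": 0, "yaw": 0},
    {"dx": 0, "dy": 0, "dz": 0, "yaw": 0},
    {"dx": 0, "dy": 0, "dz": 0, "yaw": 0}
  ]
}}

```text
t: 3.85
eef_pos: [503.3, 359.1, 73.7]
tcp_rot: [-3.142, 0.001, -2.512]
ft_force: [-0.3, -0.4, 0.3]
opening: 1.002
```

```bash
python3 look.py w5
python3 - <<'E'
from h import *
from scipy.spatial.transform import Rotation as Rn
im=cv2.imread("pics/w5.png")
cv2.imwrite("pics/w5z.png",cv2.resize(im[160:350,210:425],None,fx=3,fy=3,interpolation=2))
s=env.state();T=Rn.from_euler("xyz",s["tcp_rot"]).as_matrix()
P=[s["eef_pos"]+T@np.array([0,0,s["eef_pos"][2]-z]) for z in (62,0)]
print(proj(P,"wrist"))
E
```

```text
3.85 [503.3  359.07  73.72] [-180.      0.05 -143.9 ] 1.0016041279752692 [-0.27 -0.39  0.28]
[[314.64577817 243.94841172]
 [315.37891291 211.50386194]]
```

View pics/w5z.png

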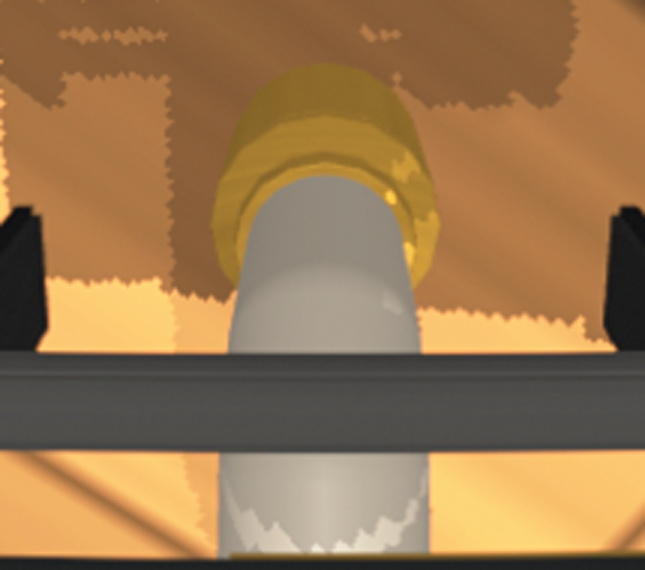

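```bash
cat > rel.py <<'E'
# tool-relative camera: predict pixel of tool-frame points; x-centred with finger symmetry
from ov import *
from scipy.spatial.transform import Rotation as Rn
from scipy.optimize import least_squares
K=cal("wrist")[0];D=cal("wrist")[1]
def relC():
    R=Rn.from_euler("xyz",[0.0,14.47,-90.0],degrees=True).as_matrix()  # cam<-tool
    return K,D,R,-R@np.array([71.,0.3,-169.])
E
python3 - <<'E'
from rel import *
C=relC(); print(proj([[0,0,0],[10,47.5,0],[-10,47.5,0]],None,C))
h=73.7
def res(p):
    x,y,dr=p
    q=proj(circ((x,y),22+dr,h-62),None,C);q0=proj(circ((x,y),22+dr,h),None,C)
    return [q[:,0].min()-280.7,q[:,0].max()-356.7,q[:,1].min()-197.7,q0[:,1].min()-181.7,q0[:,0].min()-287,]
r=least_squares(res,[0,0,0]);print(r.x,r.fun)
E
```

```text
[[317.69254004 253.03636944]
 [412.83076191 234.1193766 ]
 [410.0569738  270.78160406]]
[ 3.64868754  0.18348509 -1.39765112] [-1.26653585  0.00507045  2.91579281 -3.78247692  1.65744272]
```

{"op": "drive_tool", "data": {
  "commands": [
    {"dx": -2.4, "dy": -1.8, "dz": 0, "yaw": 0},
    {"dx": 0, "dy": 0, "dz": 0, "yaw": 0}
  ]
}}

```text
t: 4.07
eef_pos: [500.1, 357.2, 73.1]
tcp_rot: [3.141, -0.0, -2.511]
ft_force: [-0.3, -0.5, 0.5]
opening: 1.003
```

{"op": "drive_tool", "data": {
  "commands": [
    {"dx": 0, "dy": 0, "dz": 0, "yaw": 0},
    {"dx": 0, "dy": 0, "dz": 0, "yaw": 0},
    {"dx": 0, "dy": 0, "dz": 0, "yaw": 0},
    {"dx": 0, "dy": 0, "dz": 0, "yaw": 0},
    {"dx": 0, "dy": 0, "dz": 0, "yaw": 0}
  ],
  "grip": 0
}}

```text
t: 4.48
eef_pos: [500.5, 357.6, 73.1]
tcp_rot: [3.141, -0.0, -2.511]
ft_force: [-0.4, 0.8, 0.0]
opening: 0.709
```

{"op": "drive_tool", "data": {
  "commands": [
    {"dx": 0, "dy": 0, "dz": 0, "yaw": 0},
    {"dx": 0, "dy": 0, "dz": 0, "yaw": 0},
    {"dx": 0, "dy": 0, "dz": 0, "yaw": 0},
    {"dx": 0, "dy": 0, "dz": 0, "yaw": 0},
    {"dx": 0, "dy": 0, "dz": 0, "yaw": 0}
  ]
}}

```text
t: 4.9
eef_pos: [500.5, 357.5, 73.1]
tcp_rot: [3.141, 0.0, -2.511]
ft_force: [-0.0, 0.4, -0.4]
opening: 0.354
```

```bash
python3 look.py w6;python3 -c "
import cv2;im=cv2.imread('pics/w6.png');cv2.imwrite('pics/w6z.png',cv2.resize(im[160:350,210:425],None,fx=3,fy=3,interpolation=2))"
```

```text
4.9 [500.53 357.54  73.14] [ 179.99    0.   -143.87] 0.35446072077277324 [-0.03  0.4  -0.38]
```

View pics/w6z.png

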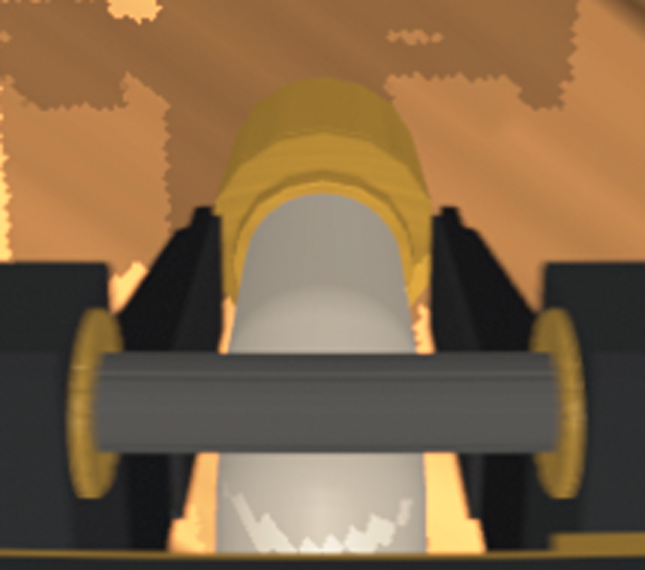

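{"op": "drive_tool", "data": {
  "commands": [
    {"dx": 0, "dy": 0, "dz": 0, "yaw": 0},
    {"dx": 0, "dy": 0, "dz": 0, "yaw": 0},
    {"dx": 0, "dy": 0, "dz": 0, "yaw": 0},
    {"dx": 0, "dy": 0, "dz": 0, "yaw": 0},
    {"dx": 0, "dy": 0, "dz": 0, "yaw": 0}
  ]
}}

```text
t: 5.37
eef_pos: [500.5, 357.5, 73.1]
tcp_rot: [3.141, -0.0, -2.511]
ft_force: [-0.1, 0.0, 0.9]
opening: 0.291
```

Run:
```python
from h import *
np.set_printoptions(precision=1,suppress=True)
C=cal("side");S=cal("scene")
# tub rim corners at z=100
a=[atz(p,"side",100,C) for p in((253.7,186.7),(314.5,186.2),(315.7,227),(251.7,227))]
print(np.array(a),np.mean(a,0))
print([atz(p,"scene",100,S) for p in((306.2,223.8),(345,200),(386.2,237))])
# outlet top disc hand-read: scene crop (451,100)/4, side crop(547,248)/4
print(tri((200+451/4,155+100/4),"scene",(200+547/4,125+248/4),"side"))
print(atz((200+451/4,155+100/4),"scene",195),atz((200+547/4,125+248/4),"side",195))
print(env.state()["opening"])
```

```text
[[783.9 -15.3 100. ]
 [563.2 -52.2 100. ]
 [530.  130.8 100. ]
 [747.4 164.4 100. ]] [656.1  56.9 100. ]
[array([580. , -55.7, 100. ]), array([542.2, 119.2, 100. ]), array([756.5, 162.9, 100. ])]
(array([475.9,  20.3, 191.7]), np.float64(4.638762566528485))
[481.5  19.8 195. ] [474.  21. 195.]
0.29121700610467766
```

Gripped (opening 0.291). Now lift and carry to a viewing stage beside the outlet.

{"op": "drive_tool", "data": {
  "commands": [
    {"dx": 0, "dy": 0, "dz": 15, "yaw": 0},
    {"dx": 0, "dy": 0, "dz": 30, "yaw": 0},
    {"dx": 0, "dy": 0, "dz": 40, "yaw": 0},
    {"dx": 0, "dy": 0, "dz": 40, "yaw": 0},
    {"dx": 0, "dy": 0, "dz": 40, "yaw": 0}
  ]
}}

```text
t: 5.78
eef_pos: [500.0, 357.2, 239.5]
tcp_rot: [3.141, -0.001, -2.511]
ft_force: [0.6, 0.6, -4.0]
opening: 0.288
```

{"op": "drive_tool", "data": {
  "commands": [
    {"dx": 2, "dy": -10, "dz": 40, "yaw": 0},
    {"dx": 4, "dy": -25, "dz": 30, "yaw": -2},
    {"dx": 4, "dy": -35, "dz": 10, "yaw": -3},
    {"dx": 4, "dy": -35, "dz": 0, "yaw": -3},
    {"dx": 4, "dy": -35, "dz": 0, "yaw": -3}
  ]
}}

```text
t: 6.2
eef_pos: [518.2, 216.2, 318.7]
tcp_rot: [-3.142, 0.001, -2.705]
ft_force: [0.8, 0.9, -3.5]
opening: 0.289
```

{"op": "drive_tool", "data": {
  "commands": [
    {"dx": 4, "dy": -35, "dz": 0, "yaw": -3},
    {"dx": 4, "dy": -35, "dz": 0, "yaw": -3},
    {"dx": 4, "dy": -35, "dz": 0, "yaw": -3},
    {"dx": 4, "dy": -35, "dz": 0, "yaw": -3},
    {"dx": 4, "dy": -30, "dz": 0, "yaw": -2}
  ]
}}

```text
t: 6.62
eef_pos: [538.1, 45.4, 317.8]
tcp_rot: [3.141, -0.001, -2.951]
ft_force: [0.1, -0.0, -3.9]
opening: 0.288
```

{"op": "drive_tool", "data": {
  "commands": [
    {"dx": 4, "dy": -13, "dz": 0, "yaw": 0},
    {"dx": 0, "dy": 0, "dz": 0, "yaw": 0},
    {"dx": 0, "dy": 0, "dz": 0, "yaw": 0},
    {"dx": 0, "dy": 0, "dz": 0, "yaw": 0}
  ]
}}

```text
t: 6.95
eef_pos: [542.3, 35.4, 317.9]
tcp_rot: [3.141, -0.001, -2.946]
ft_force: [-0.6, 0.4, -3.4]
opening: 0.291
```

```bash
python3 look.py w7 outlet_top:195 outlet_shoulder:155 dial_grip:199 spout:235
```

```text
6.95 [542.3   35.38 317.94] [ 179.97   -0.03 -168.82] 0.2905943500998244 [-0.62  0.37 -3.43]
outlet_top 0.87 [309. 110.] [474.94  16.5  195.  ]
outlet_shoulder 0.66 [311.7 112.6] [477.08  18.44 155.  ]
outlet_shoulder 0.62 [247.1 109.2] [485.23 -39.19 155.  ]
dial_grip 0.98 [ 90.1 101.1] [ 499.78 -157.65  199.  ]
spout 0.94 [524.9 302.9] [587.25 217.26 235.  ]
spout 0.72 [317.7 217.2] [548.19  38.05 235.  ]
spout 0.48 [313.  114.8] [477.2   20.66 235.  ]
```

View pics/w7.png

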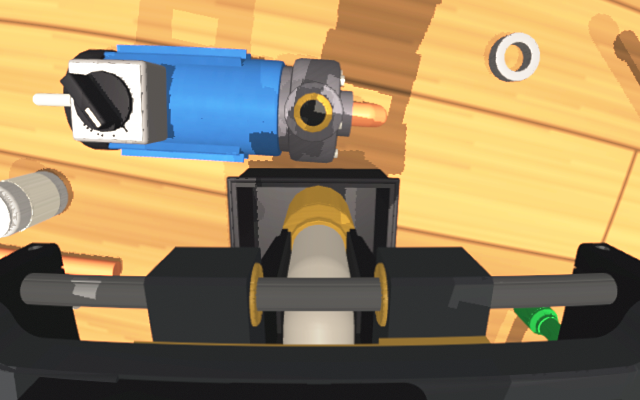

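The wrist view shows the outlet at (312,112), the switch at (97,101) and the held socket at (318,215). I'll measure both circles in the tool frame.

Run:
```python
import cv2
im=cv2.imread("pics/w7.png")
a=cv2.resize(im[70:150,270:370],None,fx=7.5,fy=7.5,interpolation=2);cv2.imwrite("pics/w7a.png",a)
a=cv2.resize(im[180:255,270:370],None,fx=7.5,fy=7.5,interpolation=2);cv2.imwrite("pics/w7b.png",a)
```

```text
(no output)
```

View pics/w7a.png

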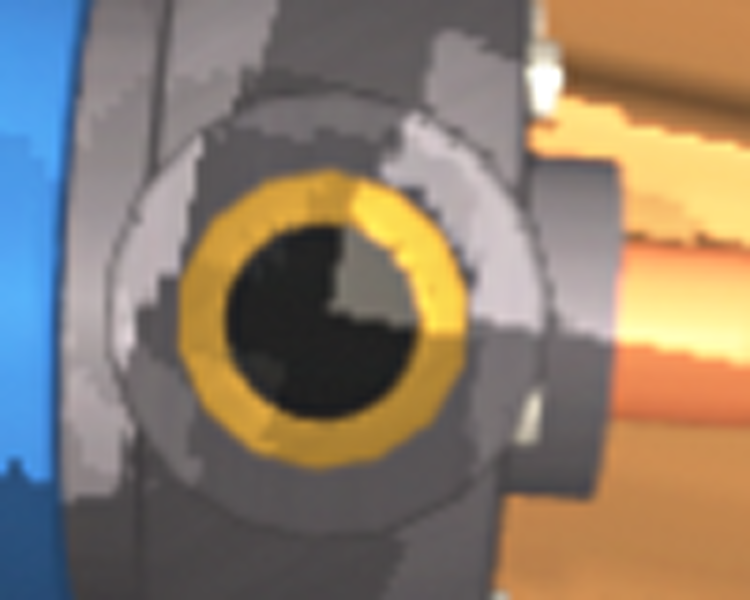

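View pics/w7b.png

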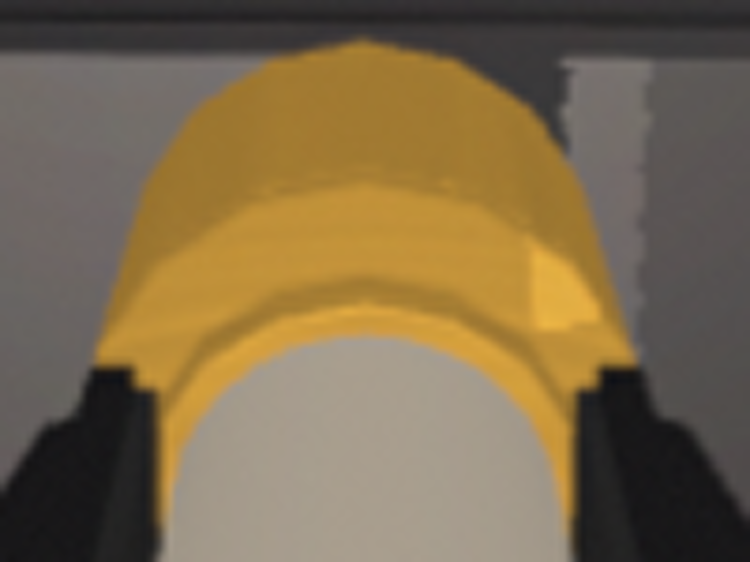

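Run:
```python
from rel import *
np.set_printoptions(precision=2,suppress=True)
def cxy(px,z): # tool-frame point at tool z
    o,d=ray(px,None,C); return o+d*(z-o[2])/d[2]
C=relC()
for H in (317.9,):
    print("outlet189",cxy((313.07,112.5),H-189),"sh155",cxy((313.7,111.9),H-155))
for x in (-3,0,3):
    q0=proj(circ((x,0),22,73.1),None,C);q=proj(circ((x,0),22,11.1),None,C);p=proj(circ((x,0),14,11.1),None,C)
    print(x,q0[:,1].min(),q[:,1].min(),q[:,0].min(),q[:,0].max(),p[:,1].min())
```

```text
outlet189 [ 67.32  -3.91 128.9 ] sh155 [ 67.43  -3.82 162.9 ]
-3 185.60962181513483 210.68995712328783 276.7283064853257 358.7284783340792 225.32534581302343
0 181.31942062154994 205.11794018476058 276.55351286674374 358.89858275737765 219.87520383096273
3 177.00444426551377 199.50040635671056 276.37878869579674 359.0686200585334 214.37929063931455
```

Both of the socket's edges agree that it sits 3 mm at −x in the tool frame. The outlet is at tool (67.4, −4.5). The move to line up is about (−68, −18) mm.

{"op": "drive_tool", "data": {
  "commands": [
    {"dx": -20, "dy": -5, "dz": 0, "yaw": 0},
    {"dx": -30, "dy": -8, "dz": 0, "yaw": 0},
    {"dx": -18, "dy": -5, "dz": -10, "yaw": 0},
    {"dx": 0, "dy": 0, "dz": -20, "yaw": 0},
    {"dx": 0, "dy": 0, "dz": -5, "yaw": 0}
  ]
}}

```text
t: 7.62
eef_pos: [473.1, 16.8, 281.8]
tcp_rot: [3.141, -0.002, -2.947]
ft_force: [-0.4, 0.3, -3.5]
opening: 0.29
```

{"op": "drive_tool", "data": {
  "commands": [
    {"dx": 0, "dy": 0, "dz": 0, "yaw": 0},
    {"dx": 0, "dy": 0, "dz": 0, "yaw": 0},
    {"dx": 0, "dy": 0, "dz": 0, "yaw": 0}
  ]
}}

```text
t: 7.87
eef_pos: [475.3, 16.7, 283.8]
tcp_rot: [-3.141, 0.001, -2.947]
ft_force: [-0.2, -0.7, -4.2]
opening: 0.294
```

```bash
python3 look.py w8
python3 - <<'E'
from h import *
for n in("scene","side"): cv2.imwrite(f"pics/{n}8.png",env.read_camera(n)[:,:,::-1])
a=cv2.resize(cv2.imread("pics/w8.png")[100:280,230:410],None,fx=3.3,fy=3.3,interpolation=2);cv2.imwrite("pics/w8z.png",a)
p=proj([[477,18,195]],"scene")[0].astype(int);q=proj([[477,18,195]],"side")[0].astype(int)
A=cv2.imread("pics/scene8.png")[p[1]-40:p[1]+35,p[0]-35:p[0]+65];B=cv2.imread("pics/side8.png")[q[1]-40:q[1]+35,q[0]-65:q[0]+35]
cv2.imwrite("pics/ss8.png",np.vstack([cv2.resize(x,None,fx=4,fy=4,interpolation=2) for x in(A,B)]))
E
```

```text
7.8667 [475.3   16.73 283.81] [-179.99    0.05 -168.84] 0.29410053294631183 [-0.24 -0.71 -4.18]
```

View pics/w8z.png

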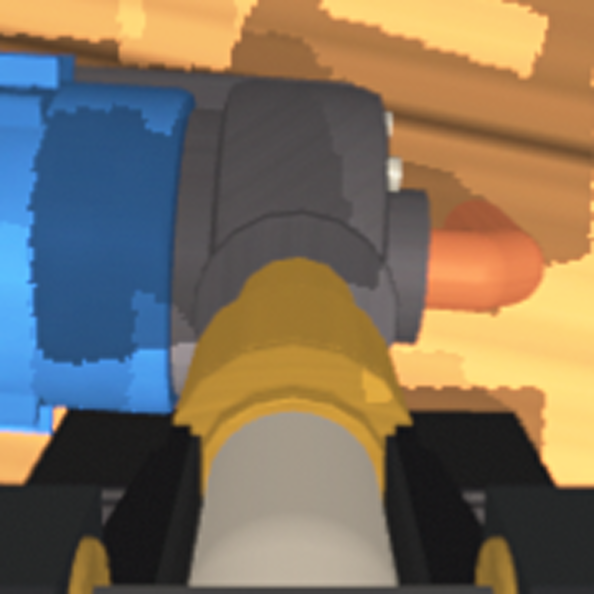

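View pics/ss8.png

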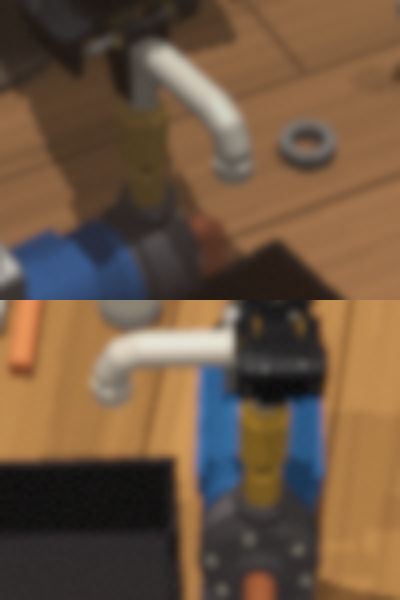

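```bash
python3 - <<'E'
from rel import *
C=relC();H=283.8
for x in (-6,-3,0):
    q=proj(circ((x,0),27,H-155),None,C);s=proj(circ((x,0),22,73.1),None,C);g=proj(circ((x,0),16,H-155),None,C)
    print(x,"shoulder top",q[:,1].min(),q[:,0].mean(),"socket bottom top",s[:,1].min(), "spigot foot",g[:,1].min())
E
python3 -c "
import cv2;im=cv2.imread('pics/w8.png');cv2.imwrite('pics/w8y.png',cv2.resize(im[155:240,275:365],None,fx=7,fy=7,interpolation=2))"
```

```text
-6 shoulder top 169.24544932289456 317.93648725296316 socket bottom top 189.87495514629978 spigot foot 182.16607204976896
-3 shoulder top 165.68377902375659 317.9356346793093 socket bottom top 185.60962181513483 spigot foot 178.6640011508712
0 shoulder top 162.1060048617517 317.9347833796025 socket bottom top 181.31942062154994 spigot foot 175.14559666110924
```

View pics/w8y.png

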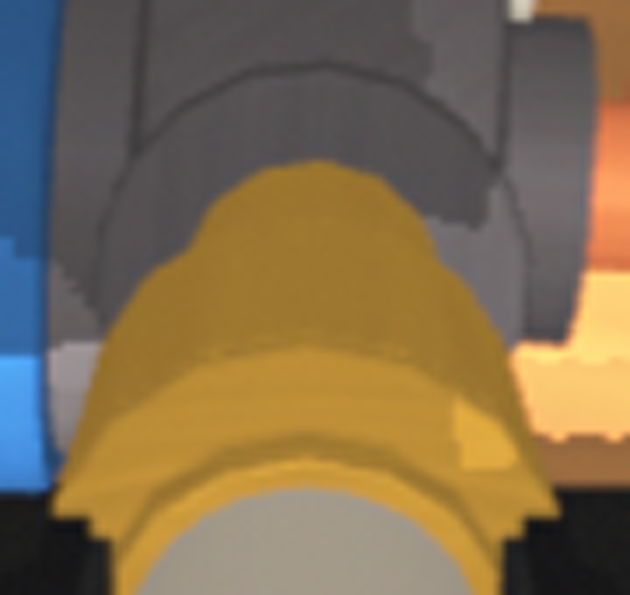

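The spout is within about 1 mm of the outlet. I'll trim that and descend, watching the force.

{"op": "drive_tool", "data": {
  "commands": [
    {"dx": -1, "dy": 0.8, "dz": 0, "yaw": 0},
    {"dx": 0, "dy": 0, "dz": -6, "yaw": 0},
    {"dx": 0, "dy": 0, "dz": -6, "yaw": 0},
    {"dx": 0, "dy": 0, "dz": -5, "yaw": 0}
  ]
}}

```text
t: 8.35
eef_pos: [473.3, 17.4, 265.4]
tcp_rot: [3.141, -0.0, -2.947]
ft_force: [0.3, -0.5, -2.5]
opening: 0.289
```

{"op": "drive_tool", "data": {
  "commands": [
    {"dx": 0, "dy": 0, "dz": -4, "yaw": 0},
    {"dx": 0, "dy": 0, "dz": -4, "yaw": 0},
    {"dx": 0, "dy": 0, "dz": 0, "yaw": 0}
  ]
}}

```text
t: 8.6
eef_pos: [473.2, 17.3, 257.2]
tcp_rot: [3.141, -0.001, -2.947]
ft_force: [0.4, 0.0, -2.9]
opening: 0.292
```

{"op": "drive_tool", "data": {
  "commands": [
    {"dx": 0, "dy": 0, "dz": -6, "yaw": 0},
    {"dx": 0, "dy": 0, "dz": -6, "yaw": 0},
    {"dx": 0, "dy": 0, "dz": -6, "yaw": 0}
  ]
}}

```text
t: 8.85
eef_pos: [473.5, 17.3, 239.6]
tcp_rot: [3.142, 0.0, -2.947]
ft_force: [0.5, -0.3, -2.9]
opening: 0.288
```

{"op": "drive_tool", "data": {
  "commands": [
    {"dx": 0, "dy": 0, "dz": -5, "yaw": 0},
    {"dx": 0, "dy": 0, "dz": -3, "yaw": 0},
    {"dx": 0, "dy": 0, "dz": -1, "yaw": 0},
    {"dx": 0, "dy": 0, "dz": 0, "yaw": 0}
  ]
}}

```text
t: 9.18
eef_pos: [473.5, 17.3, 230.9]
tcp_rot: [3.141, -0.0, -2.947]
ft_force: [-1.0, 0.0, -3.1]
opening: 0.291
```

{"op": "drive_tool", "data": {
  "commands": [
    {"dx": 0, "dy": 0, "dz": -2, "yaw": 0},
    {"dx": 0, "dy": 0, "dz": -1, "yaw": 0},
    {"dx": 0, "dy": 0, "dz": -0.5, "yaw": 0},
    {"dx": 0, "dy": 0, "dz": 0, "yaw": 0}
  ]
}}

```text
t: 9.52
eef_pos: [473.6, 17.3, 228.1]
tcp_rot: [-3.141, 0.001, -2.947]
ft_force: [-1.1, -1.1, 1.0]
opening: 0.287
```

```bash
python3 look.py w9
python3 - <<'E'
from h import *
for n in("scene","side"): cv2.imwrite(f"pics/{n}9.png",env.read_camera(n)[:,:,::-1])
a=cv2.resize(cv2.imread("pics/w9.png")[100:350,230:410],None,fx=2.3,fy=2.3,interpolation=2);cv2.imwrite("pics/w9z.png",a)
p=proj([[477,18,195]],"scene")[0].astype(int);q=proj([[477,18,195]],"side")[0].astype(int)
A=cv2.imread("pics/scene9.png")[p[1]-30:p[1]+45,p[0]-35:p[0]+65];B=cv2.imread("pics/side9.png")[q[1]-30:q[1]+45,q[0]-65:q[0]+35]
cv2.imwrite("pics/ss9.png",np.vstack([cv2.resize(x,None,fx=4,fy=4,interpolation=2) for x in(A,B)]))
E
```

```text
9.5167 [473.65  17.29 228.07] [-179.99    0.04 -168.87] 0.2870692361510685 [-1.11 -1.13  1.02]
```

View pics/ss9.png

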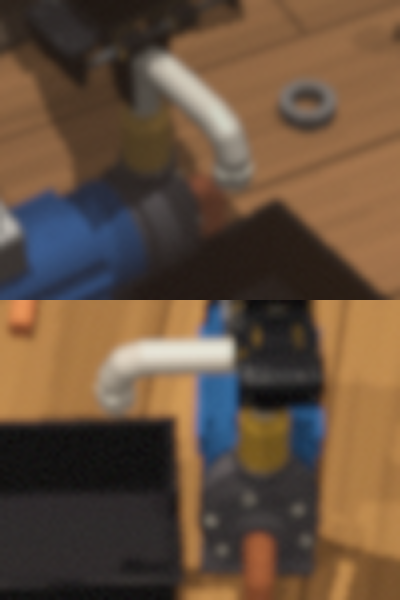

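View pics/w9z.png

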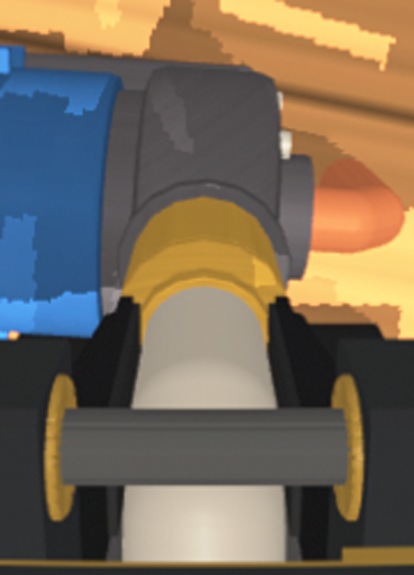

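{"op": "drive_tool", "data": {
  "commands": [
    {"dx": 0, "dy": 0, "dz": -1, "yaw": 0},
    {"dx": 0, "dy": 0, "dz": 0, "yaw": 0}
  ]
}}

```text
t: 9.83
eef_pos: [473.9, 17.2, 228.0]
tcp_rot: [-3.141, 0.002, -2.947]
ft_force: [-3.6, -0.2, 14.4]
opening: 0.292
```

The spout is home: firm contact (about 14–18 N) at TCP 228.0 puts the underside at 155. Now release.

{"op": "drive_tool", "data": {
  "commands": [
    {"dx": 0, "dy": 0, "dz": 0.5, "yaw": 0},
    {"dx": 0, "dy": 0, "dz": 0, "yaw": 0},
    {"dx": 0, "dy": 0, "dz": 0, "yaw": 0},
    {"dx": 0, "dy": 0, "dz": 0, "yaw": 0},
    {"dx": 0, "dy": 0, "dz": 0, "yaw": 0}
  ],
  "grip": 0.6
}}

```text
t: 10.25
eef_pos: [473.5, 17.3, 227.0]
tcp_rot: [3.141, -0.0, -2.947]
ft_force: [0.2, 0.0, -0.0]
opening: 0.573
```

{"op": "drive_tool", "data": {
  "commands": [
    {"dx": 0, "dy": 0, "dz": 4, "yaw": 0},
    {"dx": 0, "dy": 0, "dz": 10, "yaw": 0},
    {"dx": 0, "dy": 0, "dz": 20, "yaw": 0},
    {"dx": 0, "dy": 0, "dz": 30, "yaw": 0},
    {"dx": 0, "dy": 0, "dz": 30, "yaw": 0}
  ]
}}

```text
t: 10.67
eef_pos: [473.2, 17.3, 322.2]
tcp_rot: [3.141, -0.001, -2.947]
ft_force: [-0.0, -0.0, 0.8]
opening: 0.601
```

```bash
python3 look.py w10
python3 - <<'E'
from h import *
for n in("scene","side"): cv2.imwrite(f"pics/{n}10.png",env.read_camera(n)[:,:,::-1])
p=proj([[477,18,195]],"scene")[0].astype(int);q=proj([[477,18,195]],"side")[0].astype(int)
A=cv2.imread("pics/scene10.png")[p[1]-30:p[1]+45,p[0]-35:p[0]+65];B=cv2.imread("pics/side10.png")[q[1]-30:q[1]+45,q[0]-65:q[0]+35]
cv2.imwrite("pics/ss10.png",np.vstack([cv2.resize(x,None,fx=4,fy=4,interpolation=2) for x in(A,B)]))
E
```

```text
10.6667 [473.15  17.34 322.2 ] [ 179.97   -0.08 -168.87] 0.6011645743359586 [-0.02 -0.05  0.82]
```

View pics/w10.png

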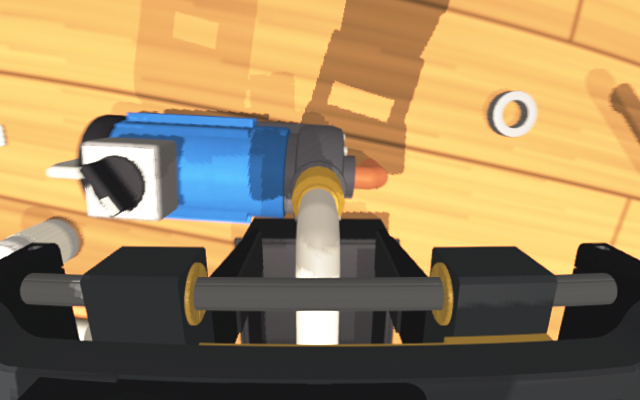

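View pics/ss10.png

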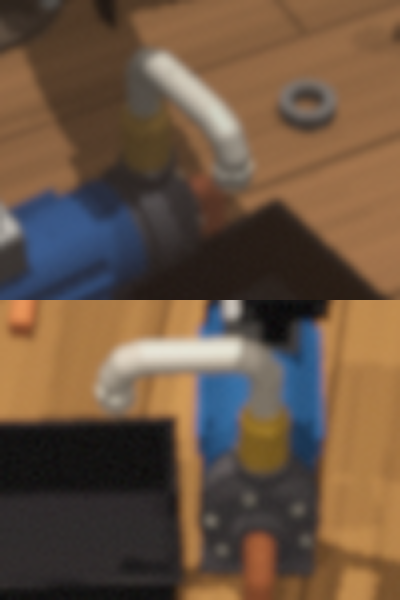

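The socket sits flush on the shoulder at scene-crop (148,170) and side-crop (263,470), and the neck points over the tub. Next I go to the switch, turning the tool by about −146°.

{"op": "drive_tool", "data": {
  "commands": [
    {"dx": 0, "dy": -4, "dz": 0, "yaw": -4},
    {"dx": 1, "dy": -9, "dz": 0, "yaw": -7},
    {"dx": 1, "dy": -9, "dz": 0, "yaw": -7},
    {"dx": 1, "dy": -9, "dz": 0, "yaw": -7},
    {"dx": 1, "dy": -9, "dz": 0, "yaw": -7}
  ]
}}

```text
t: 11.23
eef_pos: [477.2, -23.0, 320.1]
tcp_rot: [-3.141, -0.002, 2.771]
ft_force: [-0.1, 0.5, -0.1]
opening: 0.6
```

{"op": "drive_tool", "data": {
  "commands": [
    {"dx": 1, "dy": -9, "dz": 0, "yaw": -7},
    {"dx": 1, "dy": -9, "dz": 0, "yaw": -7},
    {"dx": 1, "dy": -9, "dz": 0, "yaw": -7},
    {"dx": 1, "dy": -9, "dz": 0, "yaw": -7},
    {"dx": 1, "dy": -9, "dz": 0, "yaw": -7}
  ]
}}

```text
t: 11.65
eef_pos: [482.2, -68.0, 320.0]
tcp_rot: [-3.14, -0.001, 2.16]
ft_force: [0.2, 0.4, 0.4]
opening: 0.601
```

{"op": "drive_tool", "data": {
  "commands": [
    {"dx": 2, "dy": -9, "dz": 0, "yaw": -7},
    {"dx": 2, "dy": -9, "dz": 0, "yaw": -7},
    {"dx": 2, "dy": -9, "dz": 0, "yaw": -7},
    {"dx": 2, "dy": -9, "dz": 0, "yaw": -7},
    {"dx": 2, "dy": -9, "dz": 0, "yaw": -7}
  ]
}}

```text
t: 12.07
eef_pos: [492.2, -113.0, 320.0]
tcp_rot: [-3.14, -0.001, 1.55]
ft_force: [0.1, -0.1, -0.2]
opening: 0.602
```

{"op": "drive_tool", "data": {
  "commands": [
    {"dx": 2, "dy": -9, "dz": 0, "yaw": -7},
    {"dx": 2, "dy": -9, "dz": 0, "yaw": -7},
    {"dx": 2, "dy": -9, "dz": -10, "yaw": -7},
    {"dx": 2, "dy": -9, "dz": -15, "yaw": -7},
    {"dx": 2, "dy": -8, "dz": -10, "yaw": -7}
  ]
}}

```text
t: 12.48
eef_pos: [502.0, -157.0, 284.1]
tcp_rot: [-3.14, 0.0, 0.939]
ft_force: [-0.3, -0.1, -1.0]
opening: 0.599
```

{"op": "drive_tool", "data": {
  "commands": [
    {"dx": 0, "dy": 0, "dz": 0, "yaw": -7},
    {"dx": 0, "dy": 0, "dz": 0, "yaw": -2},
    {"dx": 0, "dy": 0, "dz": 0, "yaw": 0},
    {"dx": 0, "dy": 0, "dz": 0, "yaw": 0},
    {"dx": 0, "dy": 0, "dz": 0, "yaw": 0}
  ]
}}

```text
t: 12.9
eef_pos: [502.4, -156.6, 285.8]
tcp_rot: [-3.141, 0.0, 0.789]
ft_force: [0.2, -0.2, 1.0]
opening: 0.598
```

```bash
python3 look.py w11 dial_grip:199
```

```text
12.9 [ 502.37 -156.57  285.76] [-179.97    0.01   45.23] 0.5979965587744454 [ 0.23 -0.25  1.03]
dial_grip 0.69 [320.6 207.4] [ 501.04 -157.5   199.  ]
```

View pics/w11.png

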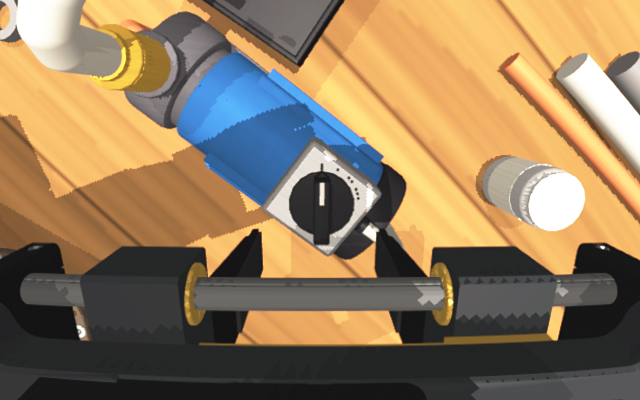

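Run:
```python
from rel import *
im=cv2.imread('pics/w11.png');cv2.imwrite('pics/w11z.png',cv2.resize(im[140:260,260:385],None,fx=5,fy=5,interpolation=2))
C=relC();H=285.8
for z in(184,210):
  for x in(0,5,10): q=proj(circ((x,0),26,H-z),None,C);print(z,x,proj([[x,0,H-z]],None,C),q.min(0),q.max(0))
```

```text
184 0 [[317.90151995 201.78982744]] [284.46098995 168.63720024] [351.34421117 233.39126027]
184 5 [[317.89979271 195.53051003]] [284.30991021 162.09188113] [351.49185799 227.4233222 ]
184 10 [[317.89807005 189.2155755 ]] [284.15922983 155.49271228] [351.63911483 221.39905937]
210 0 [[317.86335761 211.12429552]] [281.12957724 174.84301491] [354.59995737 245.50565413]
210 5 [[317.86123714 204.29010788]] [280.94418692 167.65672095] [354.78113859 239.02898479]
210 10 [[317.85912175 197.38751565]] [280.75924173 160.40407471] [354.96188529 232.48333398]
```

View pics/w11z.png

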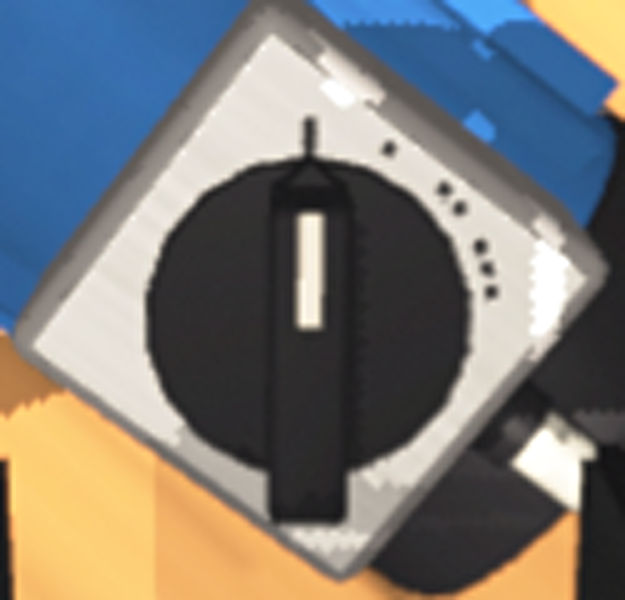

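The bar is upright in the picture at column 321.6, on skirt centre (321.7,203.3). That needs a trim of (+0.4, −3.0) mm and matches a bar yaw of about 45°. I'll descend to TCP 188 so the fingertips stay above the skirt.

{"op": "drive_tool", "data": {
  "commands": [
    {"dx": 0.4, "dy": -3, "dz": -15, "yaw": 0},
    {"dx": 0, "dy": 0, "dz": -30, "yaw": 0},
    {"dx": 0, "dy": 0, "dz": -25, "yaw": 0},
    {"dx": 0, "dy": 0, "dz": -10, "yaw": 0},
    {"dx": 0, "dy": 0, "dz": 0, "yaw": 0}
  ]
}}

```text
t: 13.42
eef_pos: [502.2, -159.3, 204.4]
tcp_rot: [-3.138, 0.001, 0.788]
ft_force: [-0.4, 0.6, 0.5]
opening: 0.599
```

{"op": "drive_tool", "data": {
  "commands": [
    {"dx": 0, "dy": 0, "dz": -8, "yaw": 0},
    {"dx": 0, "dy": 0, "dz": -7, "yaw": 0},
    {"dx": 0, "dy": 0, "dz": 0, "yaw": 0},
    {"dx": 0, "dy": 0, "dz": 0, "yaw": 0}
  ]
}}

```text
t: 13.75
eef_pos: [503.1, -159.7, 191.5]
tcp_rot: [3.141, -0.0, 0.788]
ft_force: [0.2, 0.7, -0.5]
opening: 0.6
```

```bash
python3 look.py w12; python3 -c "
import cv2;im=cv2.imread('pics/w12.png');cv2.imwrite('pics/w12z.png',cv2.resize(im[160:340,210:430],None,fx=3.4,fy=3.2,interpolation=2))"
```

```text
13.75 [ 503.07 -159.72  191.51] [179.97  -0.01  45.14] 0.5998136146671301 [ 0.23  0.73 -0.48]
```

View pics/w12z.png

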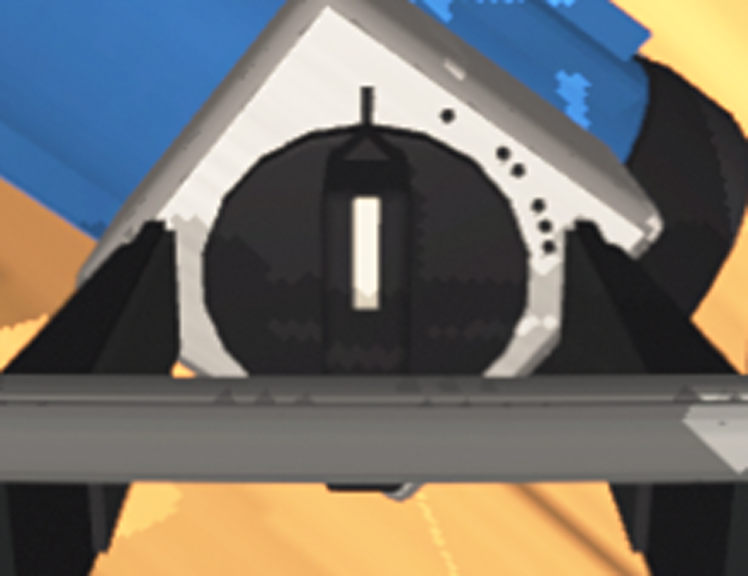

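The bar is within 0.6 mm of the finger midline. I'll trim, lower 3 mm and close.

{"op": "drive_tool", "data": {
  "commands": [
    {"dx": 0.4, "dy": 1, "dz": -3, "yaw": 0},
    {"dx": 0, "dy": 0, "dz": 0, "yaw": 0},
    {"dx": 0, "dy": 0, "dz": 0, "yaw": 0},
    {"dx": 0, "dy": 0, "dz": 0, "yaw": 0},
    {"dx": 0, "dy": 0, "dz": 0, "yaw": 0}
  ],
  "grip": 0
}}

```text
t: 14.22
eef_pos: [503.4, -158.7, 188.3]
tcp_rot: [3.141, -0.0, 0.788]
ft_force: [-0.7, 0.7, 0.2]
opening: 0.304
```

{"op": "drive_tool", "data": {
  "commands": [
    {"dx": 0, "dy": 0, "dz": 0, "yaw": 0},
    {"dx": 0, "dy": 0, "dz": 0, "yaw": 0},
    {"dx": 0, "dy": 0, "dz": 0, "yaw": 0},
    {"dx": 0, "dy": 0, "dz": 0, "yaw": 0},
    {"dx": 0, "dy": 0, "dz": 0, "yaw": 0}
  ]
}}

```text
t: 14.63
eef_pos: [503.3, -158.7, 188.2]
tcp_rot: [3.142, -0.0, 0.787]
ft_force: [-0.1, 0.0, 0.1]
opening: 0.122
```

```bash
python3 look.py w13; python3 -c "
import cv2;im=cv2.imread('pics/w13.png');cv2.imwrite('pics/w13z.png',cv2.resize(im[160:340,210:430],None,fx=3.4,fy=3.2,interpolation=2))
from cell import env; print(env.state()['moment'])"
```

```text
14.6333 [ 503.31 -158.69  188.19] [180.    -0.    45.12] 0.12211287443322498 [-0.09  0.02  0.06]
[-0.07826103  0.18439431 -0.19035969]
```

View pics/w13z.png

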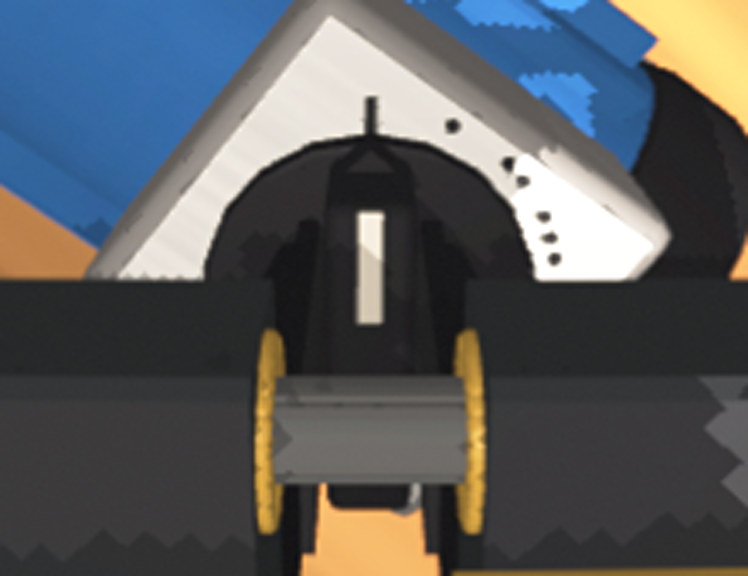

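The bar is gripped (11.6 mm). Now turn clockwise in steps, checking yaw and moment.

{"op": "drive_tool", "data": {
  "commands": [
    {"dx": 0, "dy": 0, "dz": 0, "yaw": -3},
    {"dx": 0, "dy": 0, "dz": 0, "yaw": -5},
    {"dx": 0, "dy": 0, "dz": 0, "yaw": -5},
    {"dx": 0, "dy": 0, "dz": 0, "yaw": -5},
    {"dx": 0, "dy": 0, "dz": 0, "yaw": -5}
  ]
}}

```text
t: 15.1
eef_pos: [503.9, -159.5, 188.2]
tcp_rot: [3.139, -0.001, 0.382]
ft_force: [2.3, -6.2, -1.9]
opening: 0.12
```

{"op": "drive_tool", "data": {
  "commands": [
    {"dx": 0, "dy": 0, "dz": 0, "yaw": -5},
    {"dx": 0, "dy": 0, "dz": 0, "yaw": -5},
    {"dx": 0, "dy": 0, "dz": 0, "yaw": -5},
    {"dx": 0, "dy": 0, "dz": 0, "yaw": -5},
    {"dx": 0, "dy": 0, "dz": 0, "yaw": -5}
  ]
}}

```text
t: 15.52
eef_pos: [504.1, -160.6, 188.2]
tcp_rot: [3.138, -0.002, -0.054]
ft_force: [1.5, -13.2, -4.0]
opening: 0.126
```

{"op": "drive_tool", "data": {
  "commands": [
    {"dx": 0, "dy": 0, "dz": 0, "yaw": -5},
    {"dx": 0, "dy": 0, "dz": 0, "yaw": -5},
    {"dx": 0, "dy": 0, "dz": 0, "yaw": -5},
    {"dx": 0, "dy": 0, "dz": 0, "yaw": -5},
    {"dx": 0, "dy": 0, "dz": 0, "yaw": -3}
  ]
}}

```text
t: 15.93
eef_pos: [503.8, -161.5, 188.2]
tcp_rot: [3.137, -0.003, -0.455]
ft_force: [-1.3, -18.4, -4.2]
opening: 0.127
```

```bash
python3 look.py w14; python3 -c "
import cv2;im=cv2.imread('pics/w14.png');cv2.imwrite('pics/w14z.png',cv2.resize(im[160:340,210:430],None,fx=3.4,fy=3.2,interpolation=2))
from cell import env; print(env.state()['moment'])"
```

```text
15.9333 [ 503.81 -161.53  188.23] [179.75  -0.19 -26.06] 0.12745184200309995 [ -1.29 -18.41  -4.18]
[-3.4997066   0.39981715  0.26158325]
```

View pics/w14z.png

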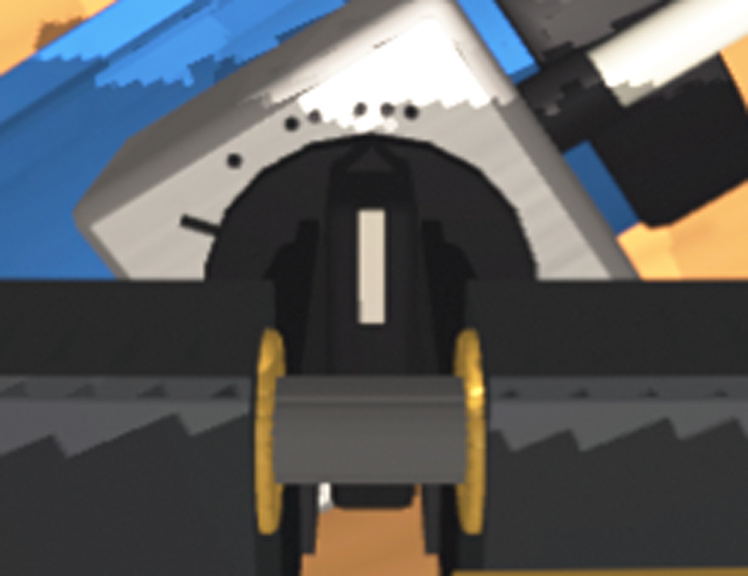

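The switch has turned 71° (1.24 rad) and the pointer is among the three dots. I'll relieve the sideways force and press on to the stop.

{"op": "drive_tool", "data": {
  "commands": [
    {"dx": 0, "dy": -1.5, "dz": 0, "yaw": -2},
    {"dx": 0, "dy": -1.5, "dz": 0, "yaw": -1.5},
    {"dx": 0, "dy": 0, "dz": 0, "yaw": -1},
    {"dx": 0, "dy": 0, "dz": 0, "yaw": 0}
  ]
}}

```text
t: 16.32
eef_pos: [503.6, -161.9, 188.2]
tcp_rot: [3.141, -0.001, -0.53]
ft_force: [3.2, -2.1, -1.2]
opening: 0.124
```

{"op": "drive_tool", "data": {
  "commands": [
    {"dx": 0, "dy": 0, "dz": 0, "yaw": 0},
    {"dx": 0, "dy": 0, "dz": 0, "yaw": 0},
    {"dx": 0, "dy": 0, "dz": 0, "yaw": 0}
  ]
}}

```text
t: 16.57
eef_pos: [503.6, -161.9, 188.2]
tcp_rot: [3.141, -0.001, -0.529]
ft_force: [4.9, -3.4, -3.0]
opening: 0.125
```

```bash
python3 look.py w15
python3 - <<'E'
from h import *
print(env.state()['moment'])
for n in("scene","side"): cv2.imwrite(f"pics/{n}15.png",env.read_camera(n)[:,:,::-1])
im=cv2.imread('pics/w15.png');cv2.imwrite('pics/w15z.png',cv2.resize(im[160:340,210:430],None,fx=3.4,fy=3.2,interpolation=2))
A=cv2.imread("pics/scene15.png")[130:280,220:400];B=cv2.imread("pics/side15.png")[120:270,230:410]
cv2.imwrite("pics/ss15.png",np.hstack([cv2.resize(x,None,fx=2.2,fy=2.2,interpolation=2) for x in(A,B)]))
E
```

```text
16.5667 [ 503.63 -161.87  188.21] [179.99  -0.05 -30.32] 0.12534642766415213 [ 4.94 -3.35 -3.  ]
[-0.78961886 -0.44692709  0.2974577 ]
```

View pics/w15z.png

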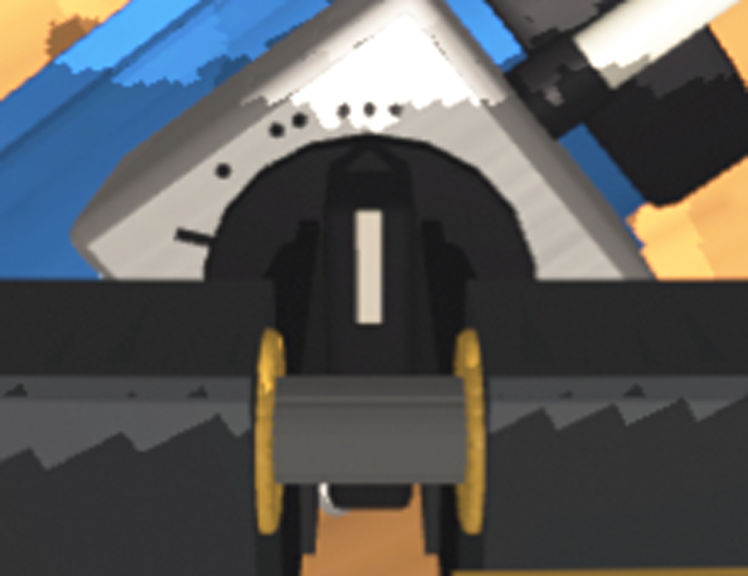

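View pics/ss15.png

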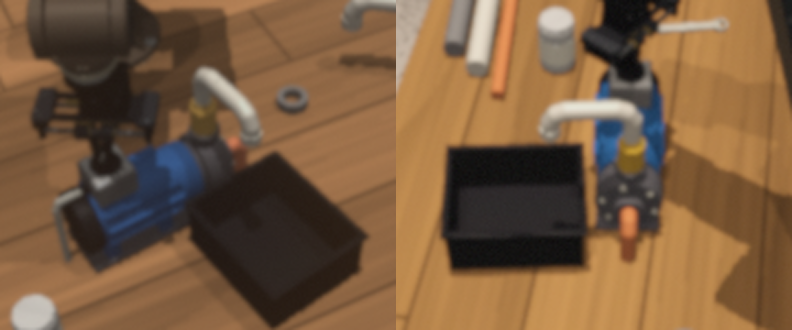

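The bar's pointer is on the middle of the three dots (75.4° turned, about 1.317 rad). A last check of the mouth, then I hand in.

Run:
```python
from h import *
np.set_printoptions(precision=1,suppress=True)
for n,p in(("scene",(220+252/2.2,130+136/2.2)),("side",(230+(546-396)/2.2,120+134/2.2))): print(n,atz(p,n,230))
for n in("scene","side"): print(proj([[600,42,230],[551,-30,100]],n))
s=env.state();print(s["t"],np.degrees(s["tcp_rot"]),s["moment"]);env.job_done()
```

```text
scene [597.4  46.3 230. ]
side [602.9  44.3 230. ]
[[333.8 192.7]
 [309.3 215.6]]
[[299.1 180.5]
 [316.8 191.1]]
16.7167 [180.   -0.1 -30.3] [-0.8 -0.4  0.2]
the job is handed in; nothing more can be done
```

I fitted the smaller white spout to the pump, then turned the switch to the third position. The arm was still holding it there at hand-in, at 16.7 s of the 61 s allowed.

**Spout:**
- I lowered it onto the outlet until it met firm contact (about 14 N), with the gripper at the height that puts the socket's underside on the 155 mm shoulder. After release the pictures showed it still seated on the shoulder.
- Two cameras put its mouth at about (600, 45) mm. That is well inside the tub, which spans roughly x 551–760 mm and y −30 to 145 mm.

**Switch:** it stayed off until the spout was seated. I then turned it 75.4° clockwise (about 1.32 rad, the hard stop). The pointer sits on the three-dot mark, and the holding moment is about 0.25 N m.

**Checks that disagreed or failed:**
- The wrist camera's calibration was about 5 mm off when I lined up on the spout, so I realigned relative to the fingers.
- My first two move calls were refused because rows were missing values, but nothing moved.
- During the turn the sideways force reached 18 N. I relieved it to about 6 N before hand-in.

**Bystanders:** I saw no movement of the tub, seal tape, can, wrench or other spouts in the last pictures, but did not measure them against the start.

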